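Set the running clearance of a lock housing's knurled cap

ROBOT

A 6-joint arm with a two-finger parallel gripper is mounted at the origin on the work surface. World frame = base frame: x ahead of the robot, y to its left, z up, the work surface at z = 0. Lengths are in mm, angles in rad, forces in N, time in s.
With the tool pointing down it reaches from about 300 to 775 mm from the base axis. Payload 14.6 kg.
Tool frame: the origin (TCP) lies on the centre line of the jaws, within the pads' length; the fingertips stand 19 mm ahead of it and the grasp point (between the pads) is the TCP (bot.tip_reach is the distance from the TCP to the fingertips, in mm); y points along the fingers, x is the direction in which the jaws open and shut, and the axes are right-handed (so a half turn about y gives the same grasp; the last joint's range is limited). The gripper opens to 85 mm and grips with 20 to 120 N. Pads are 22 mm wide; open, the fingers measure 114 mm over their backs; the gripper's body (76 mm by 85 mm) begins 54 mm behind the grasp point. The pads swing forward as they close: fully open they stand 13 mm farther back than shut.
Start: joints at [-1.374, 0.3, 1.521, -0, 1.321, -0.067], TCP at [143.406, -530.965, 250.281] pointing down, gripper open.
Joint ranges: [-3.03, 3.03], [-0.79, 2.21], [0.23, 2.52], [-1.04, 4.18], [0, 3.07], [-2.55, 2.55]. Speed limits (rad/s): [2.22, 2.22, 2.57, 3.14, 3.14, 3.14].

INTERFACE

Orientations are given as a unit quaternion [w, x, y, z].
In Python, from rig import bot gives the robot as it stands. Calls block until the motion is done:
- bot.move_to(position, orientation): joint-space move of the TCP to a pose.
- bot.servo_line(position, attitude=None, speed=150, until_force=None): straight line of the TCP; attitude=None keeps the orientation; speed is the mean speed in mm/s. With until_force (N) it stops when the force on the tool has changed by that much, and returns True; else False.
- bot.move_joints(angles): joint-space move.
- bot.move_gripper(opening, grip_force=None): finger opening in mm; grip_force is the grip in N (None keeps the last); returns when the fingers have stopped.
- bot.dwell(seconds).
- bot.ik(position, orientation): joint angles nearest the present ones, or None.
- bot.read_state(): the state.
- bot.read_camera(name): name is "scene" or "top" or "wrist"; returns a dict with "image" (384x512x3 uint8, blue, green, red), "depth" (384x512 float32, mm along the optical axis (not along the pixel's ray), 0 where there is no reading), "fovy" (degrees; the focal length in pixels is half the picture's height over the tangent of half this angle, whatever the lens; pixels are square), "cx", "cy" (the principal point, pixels), "eye" and "attitude" of the camera in the world; the wrist camera has in their place "mount" (4x4, takes a point from camera to tool coordinates, whose origin is the TCP and whose axes are the tool frame's). Camera axes: x right, y down, z forward; pixel columns grow to the right and rows downward; lengths in mm; the calibration is good to about 2 mm. A picture is of the moment at which its call begins: read the wrist's pose just before it.
A pose or a line that the arm cannot do raises bot.MotionError and nothing moves.
- bot.finish_job(): hands the job in, once; it reports no verdict.
The state is a dict: "clock": time; "joint_positions": joint angles; "qvel": joint speeds; "effort": joint torques, N m; "ee_pos": TCP position; "tool_rot": TCP orientation; "ft_force": force on the tool from outside, world axes, zero at the start; "moment": the same for the moment, N m; "grip_width": finger opening in mm.
Only numpy, scipy, OpenCV 4.12 (cv2) and the standard library are available. Lean on these libraries where they do the work, as an engineer would, in place of code of your own. Each camera call takes 0.05 s, during which the arm holds its last target.

TASK

On one of the two pinning stands, screw the round knurled cap down (clockwise from above) until it bottoms out, then back it off a quarter turn so that the plug can run free, and finish still holding the cap there, fingers closed on it. The cap is thin-walled: grip it lightly, no more than about 50 N per finger, and do not lean on it. Leave the hex-capped stand and the things lying about as they are.

Things in the scene. Friction and masses are not known exactly. Their poses are not given: they have to be found in the camera images.
- thread (a joint): turn of the round knurled cap on its thread, rad: 0 = bottomed out (hard stop), growing as it is unscrewed (counter-clockwise seen from above; right-hand thread, 3 mm rise per full turn). It starts about a third to six tenths of a turn open, turns stiffly (about 0.08 N m of friction) and stays where it is left.
- cap: the round knurled steel cap, a cylinder of 38 mm diameter and 28 mm height with a vertical axis; origin at the centre of its underside, z up; x points along the small dark witness slot in its top face. It cannot be lifted off. The brass neck below it is 25 mm in diameter for at least 8 mm below the cap, then 36 mm, so fingers can straddle the cap from above at any yaw.
- cap_top (a point): centre of the round cap's top face, 100 mm above the bench when bottomed out (0.5 mm higher per rad unscrewed)
- stand: the fixed stand that carries the round cap: a 90 x 90 x 12 mm dark steel foot with a 36 mm brass lock housing upright at its centre; origin at the centre of the foot's underside, on the cap's axis
- stand_hex: the other fixed stand, the same but for a taller, slimmer hexagonal cap (26 mm over flats, 42 mm high, top about 115 to 116 mm above the bench); origin at the centre of the foot's underside; leave it alone
- hexcap_edge (a point): point on the top edge of the hexagonal cap, 13 mm off its axis (moves if that cap is turned)
- screwdriver: loose screwdriver with a clear handle lying on the bench beyond the stands, about 200 mm long, origin near its middle, x along it; bystander
- padlock: loose brass padlock 48 x 26 x 42 mm standing with its shackle up (75 mm in all) between the stands; origin under its centre; bystander
- blank: loose upright brass cylinder, 30 mm diameter, 33 mm high, at the right far side; origin under its centre; bystander
There are look-alikes about, which are no part of the job. Leave any purple or white look-alike of the stand alone.

How it is judged:
By the outcome, as a careful person would: the job done as asked, in the order asked, and still so for the second after the job is handed in, while the arm keeps its last pose, push and grip.
It also fails if it takes over 61 s, if anything falls off the work surface, if the arm or the gripper's body presses on something with over 40 N, if the wrist force passes 120 N, or if a joint passes its speed limit or range.

## Working session

There is one attempt and no reset: what is moved stays moved. The work goes in short steps, each a Python script; the robot and the scene stay as the last script left them, time stands still between calls to the robot, and variables do not carry over. Pictures are saved under pics/ and viewed, and the job is handed in when it is done.

```bash
ls; mkdir -p pics
python3 - <<'E'
from rig import bot
import cv2,numpy as np
for n in ["scene","top"]:
    c=bot.read_camera(n); cv2.imwrite(f"pics/{n}0.png",c["image"]); np.savez(f"pics/{n}0.npz",**{k:np.array(v) for k,v in c.items()})
    print(n,{k:v for k,v in c.items() if k not in("image","depth")})
print(bot.read_state())
E
```

```text
pics
scene {'fovy': 50.70903076108092, 'cx': 254.9703897662074, 'cy': 188.79789578228167, 'eye': array([1082.95090509, -198.38372039,  739.13476598]), 'attitude': array([-0.29363896,  0.72817881,  0.57836519, -0.22141701])}
top {'fovy': 54.398784837959575, 'cx': 265.00659200648005, 'cy': 195.51322395888286, 'eye': array([ 361.47502841,  -57.83686146, 1092.01033203]), 'attitude': array([ 0.04950828, -0.70477309,  0.70670264, -0.03761909])}
{'clock': 0.1, 'joint_positions': array([-1.37360463e+00,  3.00397701e-01,  1.52151865e+00,  3.05706888e-05,
        1.32069369e+00, -6.65947710e-02]), 'qvel': array([ 0.00095213, -0.00226173, -0.00198471,  0.00024607,  0.00091252,
        0.00081708]), 'effort': array([ 1.57273873e-03, -5.44376457e+01, -3.62369978e+01, -3.80599829e-05,
        3.07943395e-03,  6.68110943e-06]), 'ee_pos': array([ 143.37533664, -530.78873342,  249.78797704]), 'tool_rot': array([ 0.56165631, -0.56116615,  0.43016733, -0.42964034]), 'ft_force': array([ 0.0426814 , -0.49313706,  0.0625497 ]), 'moment': array([-0.03645756,  0.04041633,  0.02344846]), 'grip_width': 85.49459477576545}
```

View pics/scene0.png

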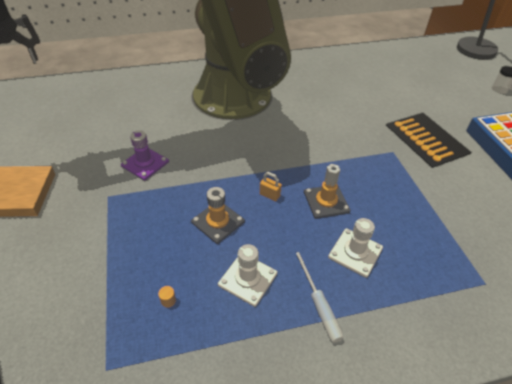

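View pics/top0.png

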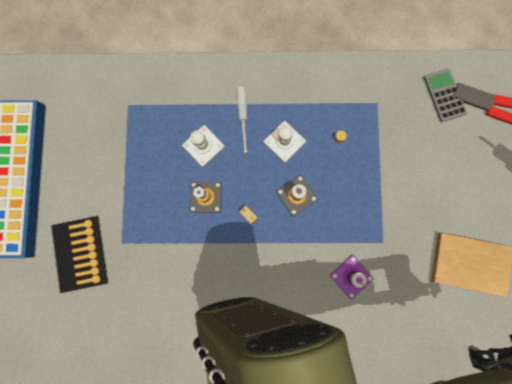

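```bash
cat > h.py <<'E'
import numpy as np,cv2
from scipy.spatial.transform import Rotation as R
def rot(q): return R.from_quat([q[1],q[2],q[3],q[0]])
def quat(r):
    q=r.as_quat(); return [q[3],q[0],q[1],q[2]]
def cloud(c):
    d=np.array(c["depth"]);h,w=d.shape;f=h/2/np.tan(np.radians(float(c["fovy"]))/2)
    v,u=np.mgrid[:h,:w]
    P=np.stack([(u-c["cx"])/f*d,(v-c["cy"])/f*d,d],-1)
    return P
def world(c):
    return cloud(c)@rot(c["attitude"]).as_matrix().T+c["eye"]
E
python3 - <<'E'
from h import *
for n,boxes in (("top",[(297,192),(205,193)]),("scene",[(218,205),(330,185)])):
    c=np.load(f"pics/{n}0.npz");W=world(c)
    ims=[]
    for u,v in boxes:
        s=W[v-35:v+35,u-35:u+35].reshape(-1,3); 
        ok=c["depth"][v-35:v+35,u-35:u+35].ravel()>0;s=s[ok]
        t=s[(s[:,2]>80)]
        print(n,(u,v),"zmax",np.percentile(t[:,2],[50,90,99]),len(t))
        zt=np.percentile(t[:,2],95); tt=t[t[:,2]>zt-6]; print(np.median(tt,0),tt.min(0),tt.max(0))
        ims.append(cv2.resize(c["image"][v-35:v+35,u-35:u+35],(390,390),interpolation=cv2.INTER_CUBIC))
    cv2.imwrite(f"pics/{n}z.png",np.hstack(ims))
E
```

```text
top (297, 192) zmax [101.84097758 103.85108574 105.3663998 ] 172
[ 496.06655388 -132.22837933  102.12001373] [ 479.65449152 -150.97982141   98.59340562] [ 514.98285398 -113.51447961  106.62999125]
top (205, 193) zmax [115.27485332 118.15851361 119.42852728] 112
[492.32757262 133.39490982 116.31203331] [479.28485966 122.24634388 113.52300098] [506.01343284 146.2219054  120.76803439]
scene (218, 205) zmax [101.52376113 103.72206561 104.97218067] 305
[ 500.29941518 -135.12677377  102.64977929] [ 478.79784212 -153.5735108    98.43087994] [ 518.35028767 -116.99402608  105.21529085]
scene (330, 185) zmax [105.82144815 117.39411408 118.59084629] 252
[495.44780072 130.09289081 116.80044657] [481.62148332 117.60785421 112.11070014] [508.40334602 144.57816436 118.80824659]
```

View pics/topz.png

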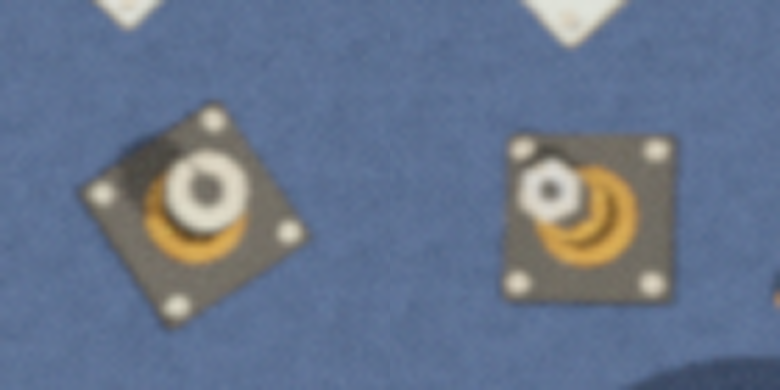

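View pics/scenez.png

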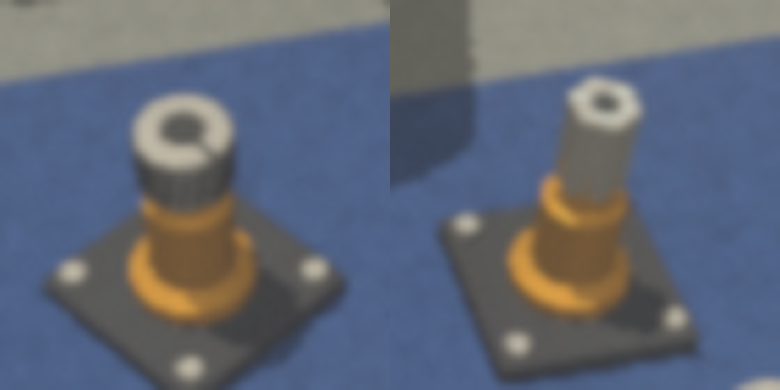

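```bash
python3 - <<'E'
from h import *
from rig import bot
def att(a): # tool x at yaw a, tool y down
    x=np.array([np.cos(a),np.sin(a),0]);y=np.array([0,0,-1.]);return R.from_matrix(np.stack([x,y,np.cross(x,y)],1))
s=bot.read_state(); M=rot(s["tool_rot"]).as_matrix(); print(M.round(2)); print("yaw",np.arctan2(M[1,0],M[0,0]))
for a in np.arange(-3.14,3.2,0.4):
    q=bot.ik([498,-134,92],quat(att(a))); print(round(a,2),None if q is None else np.round(q,2))
c=bot.read_camera("wrist"); print({k:v for k,v in c.items() if k not in("image","depth")})
E
cat >> h.py <<'E'
def att(a):
    x=np.array([np.cos(a),np.sin(a),0]);y=np.array([0,0,-1.]);return R.from_matrix(np.stack([x,y,np.cross(x,y)],1))
E
```

```text
[[ 0.26 -0.    0.97]
 [-0.97  0.    0.26]
 [-0.   -1.    0.  ]]
yaw -1.3070173915335364
-3.14 None
-2.74 [-0.33  0.42  1.77 -0.    0.96  2.41]
-2.34 [-0.33  0.42  1.77 -0.    0.96  2.01]
-1.94 [-0.33  0.42  1.77 -0.    0.96  1.61]
-1.54 [-0.33  0.42  1.77 -0.    0.96  1.21]
-1.14 [-0.33  0.42  1.77 -0.    0.96  0.81]
-0.74 [-0.33  0.42  1.77 -0.    0.96  0.41]
-0.34 [-0.33  0.42  1.77 -0.    0.96  0.01]
0.06 [-0.33  0.42  1.77 -0.    0.96 -0.39]
0.46 [-0.33  0.42  1.77 -0.    0.96 -0.79]
0.86 [-0.33  0.42  1.77 -0.    0.96 -1.19]
1.26 [-0.33  0.42  1.77 -0.    0.96 -1.59]
1.66 [-0.33  0.42  1.77 -0.    0.96 -1.99]
2.06 [-0.33  0.42  1.77 -0.    0.96 -2.39]
2.46 None
2.86 None
{'fovy': 62.200756665332015, 'cx': 253.47864565024824, 'cy': 188.524904657822, 'mount': array([[ 9.99999864e-01, -1.18416356e-04,  5.07957427e-04,
         7.57186499e-01],
       [-5.20687389e-04, -2.83522559e-01,  9.58965425e-01,
        -1.23625892e+02],
       [ 3.04601986e-05, -9.58965560e-01, -2.83522582e-01,
         7.31947391e+01],
       [ 0.00000000e+00,  0.00000000e+00,  0.00000000e+00,
         1.00000000e+00]])}
```

Run:
```python
from h import *
from rig import bot
bot.move_to([498,-134,190],quat(att(2.1)))
s=bot.read_state(); c=bot.read_camera("wrist")
cv2.imwrite("pics/w1.png",c["image"]); 
W=(cloud(c)@c["mount"][:3,:3].T+c["mount"][:3,3])@rot(s["tool_rot"]).as_matrix().T+s["ee_pos"]
np.savez("pics/w1.npz",W=W,d=c["depth"])
d=c["depth"]; near=(np.hypot(W[...,0]-498,W[...,1]+134)<35)&(d>0)
t=W[near&(W[...,2]>95)&(W[...,2]<110)]
print(s["clock"],s["joint_positions"],s["ee_pos"],len(t))
print(np.median(t,0),t.min(0),t.max(0)); 
(xy),r=cv2.minEnclosingCircle(t[:,:2].astype(np.float32)); print(xy,r)
```

```text
2.1833 [-3.34760504e-01  2.83270747e-01  1.68925837e+00 -1.05204458e-04
  1.16892906e+00 -2.43316714e+00] [ 497.93155865 -134.47883109  190.07171074] 2218
[ 498.04253991 -133.49704089  101.4411144 ] [ 479.72705779 -152.19871975   95.05491158] [ 519.49950677 -113.37304939  103.91416187]
(499.61334228515625, -132.91098022460938) 19.88644790649414
```

View pics/w1.png

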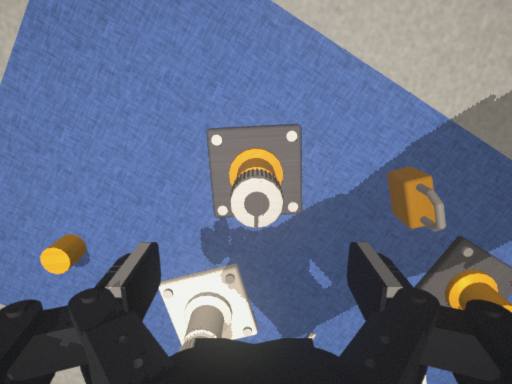

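Run:
```python
from h import *
im=cv2.imread("pics/w1.png");z=np.load("pics/w1.npz");W=z["W"]
g=cv2.cvtColor(im,cv2.COLOR_BGR2HSV)
m=((g[...,1]<60)&(g[...,2]>150)).astype(np.uint8); 
n,l,st,ce=cv2.connectedComponentsWithStats(m); k=l[195,240] or l[203,238]; print(k,st[k])
cs,_=cv2.findContours((l==k).astype(np.uint8),cv2.RETR_EXTERNAL,cv2.CHAIN_APPROX_NONE)
hull=cv2.convexHull(max(cs,key=len))
from scipy.optimize import least_squares
M=np.zeros(m.shape,np.uint8);cv2.fillConvexPoly(M,hull,1)
e=cv2.fitEllipse(max(cv2.findContours(M,0,1)[0],key=len)); print(e)
mm=(M==1)&(z["d"]>0); P=W[mm]; print(np.median(P,0),P.mean(0))
# plane fit area centroid
ring=(M==1); print("z med",np.median(W[ring][:,2]))
cv2.imwrite("pics/w1z.png",cv2.resize(im[150:250,190:320],None,fx=5,fy=5,interpolation=cv2.INTER_CUBIC))
```

```text
5 [ 230  177   53   51 1590]
((256.2403564453125, 202.27877807617188), (50.060604095458984, 52.36140823364258), 94.05146789550781)
[ 498.96802935 -132.98696333  101.48496524] [ 499.48220501 -132.59084062  100.02281095]
z med 101.4887611031736
```

View pics/w1z.png

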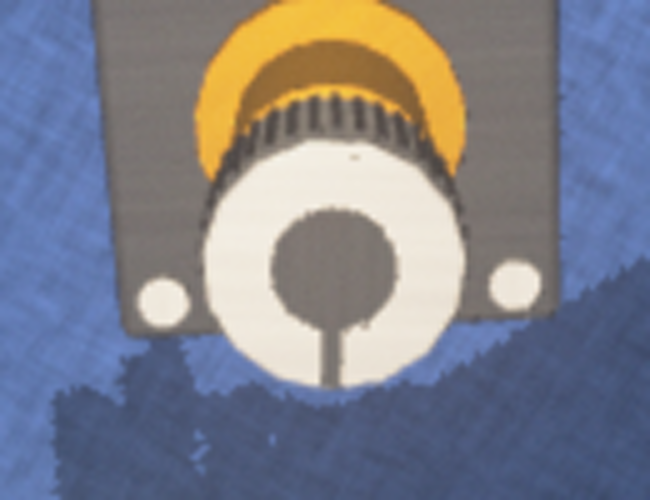

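Run:
```python
from h import *
from rig import bot
bot.move_gripper(60,30)
A=quat(att(2.1))
print(bot.servo_line([498.7,-133.3,91],A,speed=80,until_force=10))
s=bot.read_state();f0=s["ft_force"];print(s["clock"],s["ee_pos"],f0,s["moment"])
bot.move_gripper(30,30)
s=bot.read_state();print(s["clock"],s["ee_pos"],s["ft_force"],s["moment"],s["grip_width"])
```

```text
False
4.0 [ 498.94485664 -133.38940875   91.49063092] [-0.30131519  0.84568155  0.33551441] [-0.01600286  0.02951914  0.06032924]
4.3167 [ 498.32786501 -132.41483406   91.60082529] [-7.42369593  9.41405399 11.60418123] [ 1.58177972  1.17225791 -0.02416844] 37.10250759694179
```

Run:
```python
from h import *
from rig import bot
A=quat(att(2.1))
for p in ([498.1,-132.3,91.5],[498.1,-132.3,92]):
    bot.servo_line(p,A,speed=10)
    bot.dwell(0.1)
    s=bot.read_state();print(s["clock"],s["ee_pos"],s["ft_force"],s["moment"],s["grip_width"])
```

```text
4.6917 [ 498.21604798 -132.22999309   91.8328912 ] [-2.15397608  2.45454921  5.95249955] [0.35582503 0.35423946 0.02873274] 36.99324253888203
5.0417 [ 498.16473408 -132.24084424   91.99758895] [-0.1624438   3.3663377   2.13963908] [ 0.35427657 -0.04344493  0.01728935] 36.8530462560274
```

```bash
cat > turn.py <<'E'
from h import *
from rig import bot
import json,sys
def turn(p,a,step,n,mzlim,out=None):
    p=np.array(p,float);log=[]
    for i in range(n):
        a+=step; p[2]+=0.5*step
        bot.move_to(p,quat(att(a)))
        s=bot.read_state();f=s["ft_force"];mz=s["moment"][2]
        M=rot(s["tool_rot"]).as_matrix();ya=np.arctan2(M[1,0],M[0,0])
        log.append((s["clock"],a,ya,mz,*f)); print(*np.round(log[-1],3),p.round(2),round(s["grip_width"],2))
        if abs(mz)>mzlim or abs(f).max()>25: print("STOP");break
        p[:2]+=np.clip(0.03*f[:2],-.3,.3); p[2]+=np.clip(0.03*f[2],-.2,.2)
    json.dump([list(p),a],open("st.json","w"))
    return p,a
E
python3 - <<'E'
from turn import *
turn([498.1,-132.2,92.1],2.1,-0.1,10,0.3)
E
```

```text
5.292 2.0 2.002 -0.112 0.695 3.04 0.522 [ 498.1  -132.2    92.05] 37.25
5.542 1.9 1.904 -0.066 0.233 1.102 -0.113 [ 498.12 -132.11   92.02] 37.06
5.792 1.8 1.805 -0.13 0.696 0.339 0.124 [ 498.13 -132.08   91.96] 37.17
6.042 1.7 1.706 -0.051 -0.558 0.342 -0.228 [ 498.15 -132.07   91.92] 37.1
6.292 1.6 1.606 -0.086 -0.818 -0.395 -0.028 [ 498.13 -132.06   91.86] 37.14
6.542 1.5 1.506 -0.126 0.434 -0.168 0.407 [ 498.11 -132.07   91.81] 36.71
6.792 1.4 1.406 -0.04 -0.542 0.445 -0.226 [ 498.12 -132.07   91.77] 36.95
7.042 1.3 1.306 -0.127 -0.618 -0.059 -0.181 [ 498.1  -132.06   91.71] 36.79
7.292 1.2 1.206 -0.138 0.176 0.647 0.151 [ 498.09 -132.06   91.66] 37.32
7.542 1.1 1.106 -0.065 -0.721 0.794 0.674 [ 498.09 -132.04   91.61] 36.78
```

Run:
```python
from turn import *
p,a=json.load(open("st.json"))
turn(p,a,-0.1,33,0.28)
print(bot.read_state()["joint_positions"])
```

```text
7.792 1.0 1.006 -0.092 -0.295 0.633 -0.647 [ 498.07 -132.02   91.58] 37.12
8.042 0.9 0.906 -0.103 0.061 0.479 0.116 [ 498.06 -132.     91.51] 37.03
8.292 0.8 0.806 -0.035 -0.511 0.896 -0.378 [ 498.06 -131.98   91.47] 37.38
8.542 0.7 0.706 -0.065 0.077 1.831 -0.023 [ 498.05 -131.96   91.41] 37.21
8.792 0.6 0.606 -0.074 0.298 0.076 -0.683 [ 498.05 -131.9    91.36] 37.16
9.042 0.5 0.506 -0.081 1.439 0.773 0.208 [ 498.06 -131.9    91.28] 36.85
9.292 0.4 0.406 -0.115 0.141 0.866 0.351 [ 498.1  -131.88   91.24] 37.64
9.542 0.3 0.306 -0.075 0.387 0.415 -0.186 [ 498.11 -131.85   91.2 ] 37.02
9.792 0.2 0.206 -0.063 -0.649 0.974 0.668 [ 498.12 -131.84   91.15] 37.17
10.042 0.1 0.106 -0.048 1.816 0.964 -0.731 [ 498.1  -131.81   91.12] 37.48
10.292 -0.0 0.006 -0.069 0.686 0.553 -0.256 [ 498.15 -131.78   91.04] 37.34
10.542 -0.1 -0.094 -0.081 0.105 -0.339 0.426 [ 498.17 -131.76   90.99] 37.16
10.792 -0.2 -0.194 -0.074 0.306 0.079 0.587 [ 498.18 -131.77   90.95] 36.69
11.042 -0.3 -0.294 -0.116 0.831 0.067 0.235 [ 498.19 -131.77   90.92] 37.29
11.292 -0.4 -0.394 -0.024 1.415 -0.479 0.224 [ 498.21 -
[... 338 characters left out ...]
 -0.894 -0.114 1.025 0.219 -0.618 [ 498.37 -131.79   90.65] 36.6
12.792 -1.0 -0.994 0.155 0.284 -0.615 0.409 [ 498.4  -131.79   90.58] 36.95
13.042 -1.1 -1.094 0.018 -0.355 -0.415 0.623 [ 498.41 -131.81   90.54] 37.05
13.292 -1.2 -1.194 0.057 0.375 -1.358 0.16 [ 498.4  -131.82   90.51] 36.9
13.542 -1.3 -1.294 0.155 -0.376 -2.166 1.23 [ 498.41 -131.86   90.46] 37.15
13.792 -1.4 -1.394 0.214 -0.157 -0.679 1.212 [ 498.4  -131.92   90.45] 36.93
14.042 -1.5 -1.494 0.235 -0.864 -1.723 2.058 [ 498.39 -131.94   90.44] 36.93
14.292 -1.6 -1.594 0.38 -0.621 -1.558 1.907 [ 498.37 -132.     90.45] 37.2
STOP
[-3.29940157e-01  4.19951092e-01  1.76796125e+00  9.22093703e-05
  9.53765305e-01  1.26406939e+00]
```

Run:
```python
from turn import *
c=bot.read_camera("wrist"); cv2.imwrite("pics/w2.png",c["image"]); s=bot.read_state(); print(s["moment"],s["clock"])
cv2.imwrite("pics/w2z.png",cv2.resize(c["image"][200:384,150:360],None,fx=3.2,fy=3.2,interpolation=cv2.INTER_CUBIC))
```

```text
[-0.23186344  0.04205885  0.3690316 ] 14.3417
```

View pics/w2z.png

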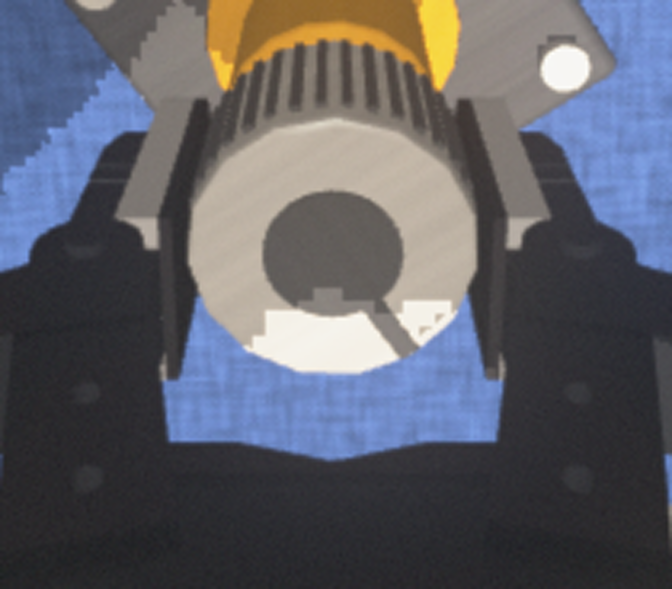

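```bash
cat > slot.py <<'E'
from turn import *
def slot(name,ztop):
    s=bot.read_state(); c=bot.read_camera("wrist"); im=c["image"]
    M=rot(s["tool_rot"]).as_matrix(); ya=np.arctan2(M[1,0],M[0,0])
    f=192/np.tan(np.radians(c["fovy"])/2)
    # world-aligned rectified image around TCP, px=0.1mm, up=+x? use cols=+x, rows=-y
    g=np.arange(-26,26,0.1); X,Y=np.meshgrid(g,-g)
    P=np.stack([X,Y,np.full_like(X,ztop-s["ee_pos"][2])],-1)
    T=P@M   # to tool frame
    C=(T-c["mount"][:3,3])@c["mount"][:3,:3]
    u=(C[...,0]/C[...,2]*f+c["cx"]).astype(np.float32);v=(C[...,1]/C[...,2]*f+c["cy"]).astype(np.float32)
    r=cv2.remap(im,u,v,cv2.INTER_LINEAR); cv2.imwrite(f"pics/{name}.png",r); np.savez(f"pics/{name}.npz",im=im)
    gray=r[...,:].mean(-1).astype(np.float32)
    # bore centre: best circle (mean radial contrast at r~9)
    best=None
    th=np.linspace(0,2*np.pi,120,endpoint=False)
    for cx in np.arange(-4,4.01,.2):
        for cy in np.arange(-4,4.01,.2):
            for rr in (8.5,9,9.5,10):
                def sm(rad): return cv2.remap(gray,(((cx+rad*np.cos(th))+26)*10).astype(np.float32)[None],((26-(cy+rad*np.sin(th)))*10).astype(np.float32)[None],cv2.INTER_LINEAR)[0]
                sc=np.median(sm(rr+.8))-np.median(sm(rr-.8)) + np.percentile(sm(rr+.8),15)-np.percentile(sm(rr-.8),85)
                if best is None or sc>best[0]: best=(sc,cx,cy,rr)
    _,cx,cy,rr=best
    th=np.radians(np.arange(0,360,.5)); acc=0
    for rad in np.arange(12,17.5,.5):
        acc=acc+cv2.remap(gray,(((cx+rad*np.cos(th))+26)*10).astype(np.float32)[None],((26-(cy+rad*np.sin(th)))*10).astype(np.float32)[None],cv2.INTER_LINEAR)[0]
    acc/=11
    sm=cv2.GaussianBlur(np.tile(acc,3)[None],(0,0),3)[0][720:1440]
    con=sm-cv2.GaussianBlur(np.tile(acc,3)[None],(0,0),24)[0][720:1440]
    i=con.argmin(); w=np.arange(i-14,i+15)%720; wt=np.clip(-con[w],0,None); ang=th[i]+np.sum(wt*np.arange(-14,15))/wt.sum()*np.radians(.5)
    print(name,"yaw",round(ya,4),"slot world",round(ang,4),"slot-yaw",round((ang-ya)%(2*np.pi),4),"ctr",np.round([cx,cy,rr],2),"contrast",con[i],np.sort(con)[:3],"t",s["clock"],"mz",s["moment"][2].round(3))
    return ang
E
python3 - <<'E'
from slot import *
slot("s1",100)
p,a=json.load(open("st.json"))
p,a=turn(p,a,-0.1,2,0.9)
slot("s2",100)
E
```

```text
s1 yaw -1.5943 slot world 3.7079 slot-yaw 5.3022 ctr [ 1.6 -0.4  9. ] contrast -61.776245 [-61.776245 -61.741165 -61.711838] t 14.3417 mz 0.369
14.642 -1.7 -1.696 0.229 1.459 -1.512 1.223 [ 498.37 -132.     90.4 ] 37.27
14.892 -1.8 -1.795 0.322 1.86 -0.695 0.563 [ 498.41 -132.04   90.38] 36.91
s2 yaw -1.7947 slot world 3.7218 slot-yaw 5.5166 ctr [ 1.  -0.4  9. ] contrast -56.19388 [-56.19388  -56.082016 -56.033623] t 14.8917 mz 0.322
```

View pics/s1.png

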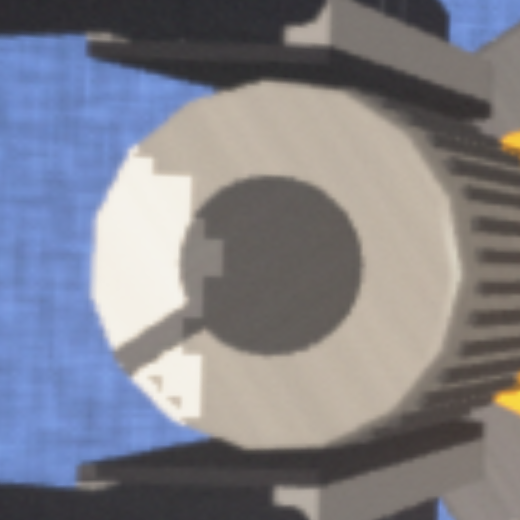

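View pics/s2.png

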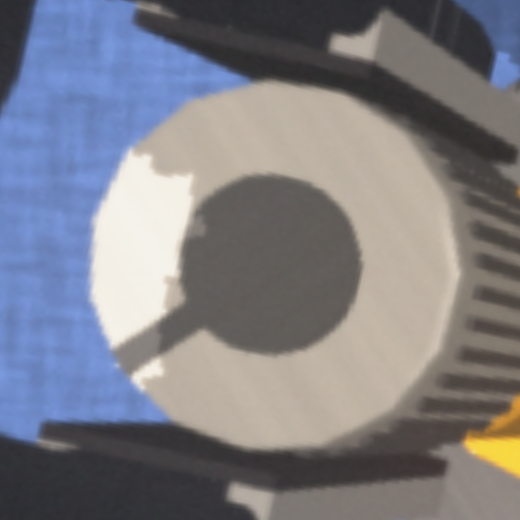

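Run:
```python
from slot import *
p,a=json.load(open("st.json"))
p,a=turn(p,a,0.1,15,0.6)
p,a=turn(p,a,0.0708,1,0.6)
bot.dwell(0.2)
slot("s3",100.8)
```

```text
15.192 -1.7 -1.7 0.112 0.988 0.023 1.2 [ 498.46 -132.06   90.45] 37.08
15.442 -1.6 -1.603 0.057 1.681 0.525 1.105 [ 498.49 -132.06   90.54] 36.7
15.692 -1.5 -1.505 0.117 1.314 0.245 -0.251 [ 498.54 -132.05   90.62] 36.96
15.942 -1.4 -1.406 0.092 0.377 1.235 0.14 [ 498.58 -132.04   90.66] 37.45
16.192 -1.3 -1.306 0.112 0.397 0.914 0.773 [ 498.6  -132.     90.72] 37.32
16.442 -1.2 -1.206 0.068 -0.892 1.808 0.224 [ 498.61 -131.97   90.79] 37.31
16.692 -1.1 -1.106 0.097 -1.088 1.306 -1.049 [ 498.58 -131.92   90.85] 37.37
16.942 -1.0 -1.006 0.073 -0.554 1.358 -0.311 [ 498.55 -131.88   90.87] 37.45
17.192 -0.9 -0.906 0.062 -0.069 0.402 -0.187 [ 498.53 -131.84   90.91] 37.01
17.442 -0.8 -0.806 0.078 -0.245 -0.136 0.547 [ 498.53 -131.83   90.95] 36.93
17.692 -0.7 -0.706 0.104 -1.892 0.396 -0.139 [ 498.52 -131.83   91.02] 37.05
17.942 -0.6 -0.606 0.1 -2.305 1.032 -0.779 [ 498.47 -131.82   91.06] 37.1
18.192 -0.5 -0.506 0.095 -1.023 0.223 0.499 [ 498.4  -131.79   91.09] 36.89
18.442 -0.4 -0.406 0.058 -0.044 0.41 0.106 [ 498.37 -131.78   91.15] 36.79
18.692 -0.3 -0.306 0.103 -0.719 0.045 -0.841 [ 498.36 -131.77   91.21] 37.14
18.942 -0.229 -0.234 0.088 -0.836 0.223 -0.333 [ 498.34 -131.77   91.22] 36.95
s3 yaw -0.2316 slot world 5.2588 slot-yaw 5.4904 ctr [ 1.2 -0.6  9. ] contrast -51.31375 [-51.31375 -51.19516 -51.07171] t 19.1417 mz -0.014
```

View pics/s3.png

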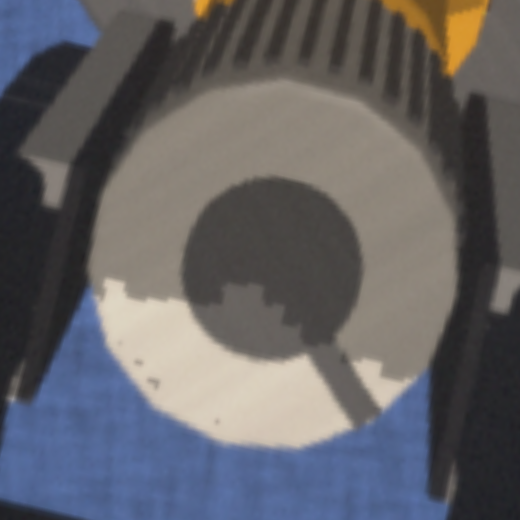

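Run:
```python
from slot import *
p,a=json.load(open("st.json"))
p,a=turn(p,a,0.03,1,0.6)
bot.dwell(0.4)
slot("s4",100.8)
c=bot.read_camera("scene");cv2.imwrite("pics/scene4.png",c["image"])
s=bot.read_state();print(s["ft_force"],s["moment"],s["grip_width"],s["clock"])
```

```text
19.442 -0.199 -0.2 0.082 -0.138 0.254 0.554 [ 498.32 -131.76   91.22] 37.2
s4 yaw -0.1994 slot world 5.2986 slot-yaw 5.498 ctr [ 1.2 -0.8  9. ] contrast -49.747025 [-49.747025 -49.740646 -49.431885] t 19.8417 mz 0.08
[-0.37848038  0.79878295 -0.4628989 ] [0.05760379 0.06874566 0.00662788] 37.06856772261539 19.9417
```

View pics/scene4.png

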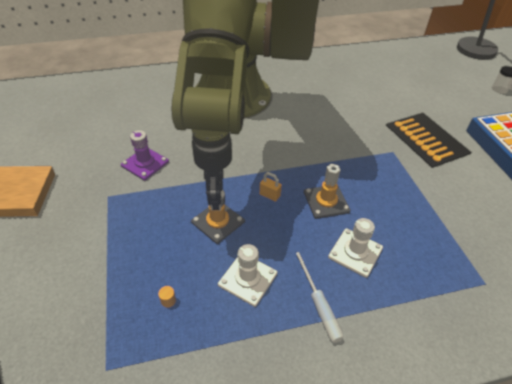

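The slot has moved about 1.58 rad from the stop (1.571 wanted). The scene picture shows the gripper on the round cap at (217,200) and everything else where it was.

```bash
python3 -c "
from rig import bot
bot.finish_job()"
```

```text
the job is handed in; nothing more can be done
```

I screwed the round knurled cap down until it bottomed out, backed it off a quarter turn, and handed the job in at about 20 s with the gripper still holding the cap.

- **Grip and forces:** The grip was set to 30 N. Side and vertical forces stayed within about 3 N while turning. They were higher only for a moment at the first closing, about 12 N sideways and 12 N vertically, because I had centred about 1 mm off; I corrected that before turning.
- **Bottoming out:** The cap turned about 3.1 rad clockwise before the stop. The turning moment then rose from under 0.14 to as much as 0.38 N m. The witness slot stayed at about 3.71 to 3.72 rad while the gripper turned another 0.2 rad, so the cap was on its stop. My moment threshold was late, and the pads slid roughly 0.8 rad around the cap at the stop at 30 N before I turned back.
- **Backing off:** The slot first read 1.54 to 1.55 rad open, so I added 0.03 rad. It now reads about 1.58 rad from the stop, against 1.571 wanted. The gripper's own turn from where it stopped was 1.595 rad, of which about 0.02 rad was pad slip. I take the opening as right to about 0.03 rad.
- **Other objects:** The last scene picture shows the hex-capped stand, the loose things and the look-alikes where they were at the start. I checked this by eye only.

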